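# Close the caliper case and stack the gauge cases on it

### The job

Pack up on the granite bench: shut the lid of the grey carrying case fully, then set the red case flat on the middle of the closed lid, and the smaller blue case flat on the middle of the red one, making a neat square column with all the long sides parallel. Set each case down gently without tipping or dropping it, let go, and leave all the other things on the bench where they are.

Things in the scene. Friction and masses are not known exactly. Their poses are not given: they have to be found in the camera images.
- carry_case: grey plastic carrying case, aluminium trim, foam and a caliper inside; it cannot be shifted. 170 mm long (its y), 120 mm wide (its x); lower half 48 mm high, 64 mm with the lid shut. Origin: centre of its underside, z up. Lid hinged along the upper edge of the +x long side (x points roughly away from the robot), catches on the -x side. May stand left, middle or right.
- lid (a joint): lid angle in rad: 0 = shut, growing as the free (-x) edge rises; starts at 0.55 to 1.0, at most 1.4. A flat smooth slab 120 x 170 x 16 mm, 200 g, no latch or spring. Stiff hinge (0.22 N m friction): it stays where it is left. Closed fingertips on its outer (upper) face, 90 mm from the hinge line, following its arc, push it shut with 2 to 4 N.
- lid_edge (a point): middle of the upper outer edge of the lid's free long side; moves with the lid. With the lid shut it is 60 mm to -x of the case's centre, 64 mm above the bench.
- case_hinge (a point): middle of the lid's hinge line, fixed to the case: 60 mm to +x of the case's origin, 48 mm above the bench. The hinge line runs along the case's y.
- case_top (a point): centre of the upper face of the lid when it is shut: over the case's origin, 64 mm above the bench. Fixed to the case (does not swing with the lid), axes as the case's.
- red_case: closed red plastic case with a black seam, a steel catch and a blank white label on top: 140 mm long (its y), 60 mm wide (its x), 42 mm high, about 0.45 kg (0.3 to 0.6), solid and rigid. Lies flat on the bench. Origin at the centre of its underside, z up.
- blue_case: closed blue plastic case with a black seam, a steel catch and a blank white label on top: 110 mm long (its y), 50 mm wide (its x), 34 mm high, about 0.3 kg (0.2 to 0.4), solid and rigid. Lies flat on the bench. Origin at the centre of its underside, z up.
- mag_stand: black magnetic foot 50 x 50 mm with a short post and ball, 116 mm high in all, beyond the cases; origin at the centre of its underside. A bystander; leave it alone. Beyond it, at the far edge, are a steel flange, a notebook and a calculator, all under 55 mm high, which cannot be shifted.
- v_block: steel V-block 60 x 70 x 55 mm high, beyond the cases; origin at the centre of its underside. A bystander; leave it alone.
- oil_bottle: small yellow bottle, 32 mm across, 70 mm high, standing nearer the robot than the cases; origin at the centre of its underside. A bystander; leave it alone.
- pliers: pliers with orange handles, 150 mm long, lying at the right; origin on the bench under the joint. A bystander; leave it alone.

How it is judged:
On the way, in this order (a step that is already met when the one before it is completed fails the run):
1. the lid of the grey case is shut, with nothing on it yet (value of joint lid below 0.06 rad and contact force between each of red_case, blue_case and carry_case below 0.1 N), for 0.2 s.
2. the red case lies flat and square on the middle of the shut lid, released (value of joint lid below 0.06 rad and horizontal distance between red_case and case_top below 0.014 m and angle between the y axis of red_case and the y axis of carry_case, either way round below 0.12 rad and angle between red_case's own z axis and vertical below 0.06 rad and z of red_case in the frame of case_top between -0.006 and 0.006 m and linear speed of red_case below 0.02 m/s and contact force between the fingers and red_case below 0.1 N), for 0.2 s.
3. the blue case lies flat and square on the middle of the red case, released (all of step 2 and horizontal distance between blue_case and red_case below 0.014 m and angle between the y axis of blue_case and the y axis of carry_case, either way round below 0.12 rad and angle between blue_case's own z axis and vertical below 0.06 rad and z of blue_case in the frame of case_top between 0.036 and 0.048 m and linear speed of blue_case below 0.02 m/s and contact force between the fingers and blue_case below 0.1 N and horizontal distance between blue_case and case_top below 0.02 m), for 0.2 s.
At the end, for the whole second after the job is handed in: lid shut (under 0.06 rad); red case flat on the lid within 14 mm of its middle, blue flat on the red within 14 mm of its middle and 20 mm of the lid's; long sides parallel to the grey case's within 0.12 rad; both level (0.06 rad), at rest, not touched by the fingers (all of step 3).
It fails at once if the red case is dropped (falling freely faster than 0.5 m/s, out of the fingers) (linear speed of red_case above 0.5 m/s and contact force between the fingers and red_case below 0.05 N).
It fails at once if the blue case is dropped (falling freely faster than 0.5 m/s, out of the fingers) (linear speed of blue_case above 0.5 m/s and contact force between the fingers and blue_case below 0.05 N).
It fails at once if the red case is tipped by more than about 45 degrees (angle between red_case's own z axis and vertical above 0.8 rad).
It fails at once if the blue case is tipped by more than about 45 degrees (angle between blue_case's own z axis and vertical above 0.8 rad).
It fails at once if a bystander is disturbed (magnetic stand, V-block, bottle or pliers moved more than 30 mm) (distance of any of mag_stand, v_block, oil_bottle, pliers from where it was at the start of the episode above 0.03 m).
It also fails if it takes over 69 s, if anything falls off the work surface, if the arm or the gripper's body presses on something with over 40 N, if the wrist force passes 120 N, or if a joint passes its speed limit or range.

### The arm

A 6-joint arm with a two-finger parallel gripper is mounted at the origin on the work surface. World frame = base frame: x ahead of the robot, y to its left, z up, the work surface at z = 0. Lengths are in m, angles in rad, forces in N, time in s.
With the tool pointing down it reaches from about 0.325 to 0.9 m from the base axis. Payload 6.1 kg.
Tool frame: the origin (TCP) lies midway between the tips of the shut fingers; the grasp point (between the pads) lies 19 mm behind it; z points along the fingers, y is the line along which they close (so a half turn about z gives the same grasp; the last joint's range is limited). The gripper opens to 85 mm and grips with 20 to 120 N. Pads are 22 mm wide; open, the fingers measure 114 mm over their backs; the gripper's body (76 mm by 85 mm) begins 54 mm behind the grasp point. The pads swing forward as they close: fully open they stand 13 mm farther back than shut.
Start: joints at [-0.126, 0.22, 1.526, -0, 1.395, -0.126], TCP at [0.625, -0, 0.231] pointing down, gripper open.
Joint ranges: [-2.98, 2.98], [-0.91, 2.08], [0.09, 2.57], [-1.24, 4.39], [0.2, 2.65], [-2.68, 2.68]. Speed limits (rad/s): [2.57, 2.57, 3.01, 3.14, 3.14, 3.14].

### API

Orientations are given as [roll, pitch, yaw] about the fixed x, y, z axes, in that order (R = Rz(yaw) Ry(pitch) Rx(roll)).
In Python, from plant import manip, kin, eyes, finder, monitor gives the robot as it stands. Calls block until the motion is done:
- manip.movep(position, orientation): joint-space move of the TCP to a pose.
- manip.move_l(position, feed=0.15, rotation=None, max_force=None): straight line of the TCP; rotation=None keeps the orientation; feed is the mean speed in m/s. With max_force (N) it stops when the force on the tool has changed by that much, and returns True; else False.
- manip.set_joints(angles): joint-space move.
- manip.gripper_to(opening, f_grip=None): finger opening in m; f_grip is the grip in N (None keeps the last); returns when the fingers have stopped.
- manip.hold(seconds).
- kin.inverse_kinematics(position, orientation): joint angles nearest the present ones, or None.
- eyes.get_image(name): name is "scene" or "side" or "wrist"; returns (picture, depth): 420x560x3 uint8, red, green, blue; 420x560 float32, m along the optical axis (not along the pixel's ray), 0 where there is no reading.
- eyes.get_calibration(name): a dict with "intrinsics" (3x3 intrinsics, pixels), "dist_coeffs" ([k1, k2, p1, p2, k3] as OpenCV has them; the pictures are not rectified), "world_from_camera" (4x4, takes a point from camera to world coordinates). Camera axes: x right, y down, z forward; pixel columns grow to the right and rows downward; lengths in m; the calibration is good to about 2 mm. A picture is of the moment at which its call begins: read the wrist's pose just before it. get_calibration takes no time and is no camera call; for the wrist camera it gives the pose at the moment of the call.
A pose or a line that the arm cannot do raises manip.Unreachable and nothing moves.
- manip.job_done(): hands the job in; it is judged then, once.
Trained networks look in the newest picture that a camera, given by its name, has taken for a name from the list of things; names that differ only in an ending like _2 or _b are one class to them, and where a whole thing is asked for, a point or a joint stands for the part that bears it (a point fixed in the world has none). Each returns a list of dicts, best first, with "confidence" (0 to 1); they miss things now and then, are a little off and sometimes report something else, mostly with a low value. They report only what shows in the picture. A call takes as long as a camera call.
- finder.silhouettes(target, camera): "region" (420x560 bool, what is visible of it) and "uv" ([column, row] in pixels, amid what is visible of it).
Readings, each from a call of its own:
- monitor.read_time_s(): time.
- monitor.read_q(): joint angles.
- monitor.read_joint_velocities(): joint speeds.
- monitor.read_joint_torque(): joint torques, N m.
- monitor.read_eef_pos(): TCP position.
- monitor.read_tcp_rot(): TCP orientation.
- monitor.read_ft_force(): force on the tool from outside, world axes, zero at the start.
- monitor.read_torque(): the same for the moment, N m.
- monitor.read_opening(): finger opening in m.
- monitor.read_grasp_force(): force on a finger pad.
Only numpy, scipy, OpenCV 4.12 (cv2) and the standard library are available. Lean on these libraries where they do the work, as an engineer would, in place of code of your own. Each camera call takes 0.05 s, during which the arm holds its last target. There are 200 camera calls.

## Working session

There is one attempt and no reset: what is moved stays moved. The work goes in short steps, each a Python script; the robot and the scene stay as the last script left them, time stands still between calls to the robot, and variables do not carry over. Pictures are saved under pics/ and viewed, at most 10 in all, crops included, and the job is handed in when it is done.

```bash
ls; mkdir -p pics
cat > h.py <<'E'
import numpy as np, cv2
from plant import manip, kin, eyes, finder, monitor
def cloud(cam, depth, cal=None):
    c=cal or eyes.get_calibration(cam); K=np.array(c["intrinsics"]); d=np.array(c["dist_coeffs"]); T=np.array(c["world_from_camera"])
    v,u=np.mgrid[0:depth.shape[0],0:depth.shape[1]]
    p=cv2.undistortPoints(np.stack([u,v],-1).reshape(-1,1,2).astype(np.float64),K,d).reshape(*depth.shape,2)
    P=np.concatenate([p*depth[...,None],depth[...,None]],-1)
    W=P@T[:3,:3].T+T[:3,3]; W[depth<=0]=np.nan
    return W
E
python3 - <<'E'
from h import *
im=[]
for cam in ["scene","side"]:
    rgb,d=eyes.get_image(cam); W=cloud(cam,d); im.append(rgb)
    np.save(cam+"_W.npy",W)
    for n in ["red_case","blue_case","carry_case","lid","oil_bottle","mag_stand","v_block","pliers"]:
        for r in finder.silhouettes(n,cam)[:2]:
            m=r["region"]; p=W[m]; p=p[~np.isnan(p[:,0])]
            if r["confidence"]>.5: np.save(f"{cam}_{n}.npy",m)
            print(cam,n,round(r["confidence"],2),np.round(r["uv"]),m.sum(),np.round(np.percentile(p,[2,50,98],axis=0),3).tolist() if len(p) else None)
    cv2.imwrite(f"pics/{cam}0.png",rgb[...,::-1])
print(monitor.read_time_s())
E
```

```text
pics
plant.py
scene red_case 0.73 [399. 252.] 1097 [[0.477, 0.187, 0.004], [0.52, 0.255, 0.041], [0.54, 0.32, 0.047]]
scene blue_case 0.86 [306. 238.] 777 [[0.515, -0.078, -0.002], [0.577, -0.021, 0.032], [0.604, 0.034, 0.038]]
scene blue_case 0.67 [256. 264.] 448 [[0.691, -0.152, 0.006], [0.716, -0.123, 0.036], [0.735, -0.101, 0.116]]
scene carry_case 0.97 [231. 206.] 2758 [[0.513, -0.358, 0.006], [0.587, -0.256, 0.092], [0.63, -0.18, 0.153]]
scene lid 0.72 [255. 263.] 500 [[0.685, -0.152, -0.001], [0.715, -0.122, 0.035], [0.735, -0.1, 0.116]]
scene lid 0.48 [306. 237.] 760 [[0.532, -0.082, -0.002], [0.578, -0.022, 0.032], [0.604, 0.032, 0.038]]
scene oil_bottle 0.52 [384. 212.] 178 [[0.325, 0.163, -0.002], [0.379, 0.18, 0.036], [0.388, 0.196, 0.072]]
scene mag_stand 0.9 [254. 266.] 471 [[0.689, -0.151, 0.002], [0.715, -0.122, 0.035], [0.735, -0.1, 0.116]]
scene v_block 0.76 [344. 302.] 726 [[0.699, 0.118, 0.006], [0.739, 0.158, 0.042], [0.764, 0.194, 0.059]]
scene v_block 0.29 [179. 159.] 284 [[0.341, -0.598, -0.001], [0.407, -0.537, 0.014], [0.467, -0.488, 0.021]]
scene pliers 0.5
[... 449 characters left out ...]
0.473, -0.367, 0.001], [0.541, -0.29, 0.033], [0.614, -0.187, 0.151]]
side lid 0.83 [347. 230.] 825 [[0.523, -0.37, 0.046], [0.547, -0.316, 0.146], [0.6, -0.195, 0.153]]
side oil_bottle 0.84 [150. 195.] 256 [[0.351, 0.158, 0.003], [0.363, 0.167, 0.037], [0.38, 0.184, 0.069]]
side mag_stand 0.57 [335. 192.] 505 [[0.682, -0.16, 0.006], [0.696, -0.14, 0.041], [0.722, -0.112, 0.114]]
side v_block 0.76 [261. 151.] 758 [[0.689, 0.112, -0.003], [0.712, 0.143, 0.032], [0.789, 0.192, 0.055]]
side pliers 0.82 [385. 382.] 1253 [[0.33, -0.604, -0.001], [0.392, -0.551, 0.014], [0.455, -0.494, 0.017]]
side pliers 0.5 [180. 169.] 1033 [[0.468, 0.178, 0.002], [0.49, 0.227, 0.038], [0.527, 0.311, 0.043]]
0.9
```

View pics/scene0.png

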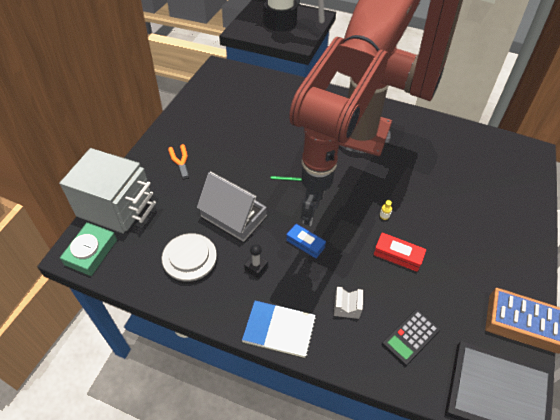

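View pics/side0.png

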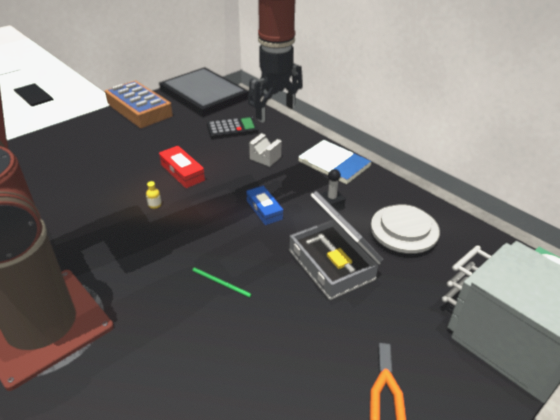

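The scene view shows the open grey case at (231,206), blue at (306,240) and red at (400,252). The bottle is at (386,211) and the magnetic stand at (256,262). The side view agrees. Next I fit the poses.

```bash
cat >> h.py <<'E'
def rect(P,z0,L,Wd,tol=.006):
    p=P[np.abs(P[:,2]-z0)<tol]; p=p[~np.isnan(p[:,0])]
    for _ in range(2):
        c=np.median(p[:,:2],0); p=p[np.linalg.norm(p[:,:2]-c,axis=1)<.55*np.hypot(L,Wd)+.01]
    (cx,cy),(w,h),a=cv2.minAreaRect(p[:,:2].astype(np.float32)*1000)
    a=np.radians(a)
    if w>h: yaw=a-np.pi/2
    else: yaw=a
    yaw=(yaw+np.pi/2)%np.pi-np.pi/2
    return np.array([cx,cy])/1000,yaw,sorted([w,h]),len(p),np.median(p[:,2])
E
python3 - <<'E'
from h import *
for cam in ["scene","side"]:
    W=np.load(cam+"_W.npy")
    for n,z,L,w in [("red_case",.042,.14,.06),("blue_case",.034,.11,.05)]:
        m=np.load(f"{cam}_{n}.npy"); m=cv2.erode(m.astype(np.uint8),np.ones((1,1)))>0
        print(cam,n,rect(W[m],z,L,w))
W=np.load("scene_W.npy"); P=W[np.load("scene_carry_case.npy")]; P=P[~np.isnan(P[:,0])]
rng=np.random.default_rng(0);best=0
for _ in range(1500):
    a=P[rng.choice(len(P),3,False)]; n=np.cross(a[1]-a[0],a[2]-a[0]); n/=np.linalg.norm(n)+1e-12
    i=np.abs((P-a[0])@n)<.003
    if i.sum()>best: best=i.sum(); I=i
Q=P[I]; c=Q.mean(0); n=np.linalg.svd(Q-c)[2][2]; n*=np.sign(n[2])
th=np.arccos(n[2]); print("plane",best,len(P),n,c,"theta",th)
# hinge dir: horizontal in plane;  lid rotates: normal tilts to -x... 
h=np.cross([0,0,1],n); h/=np.linalg.norm(h); h*=np.sign(h[1]); s=np.cross(n,h)  # in-plane
yaw=np.arctan2(-h[0],h[1])
print("h",h,"yaw",yaw,"s",s, "ext h",np.percentile((Q-c)@h,[1,99])*1000,"ext s",np.percentile((Q-c)@s,[1,99])*1000)
W2=np.load("side_W.npy"); P2=W2[np.load("side_carry_case.npy")]; P2=P2[~np.isnan(P2[:,0])]
p=P2[(np.abs(P2[:,2]-.048)<.006)]; (print("side rim",cv2.minAreaRect(p[:,:2].astype(np.float32)*1000),len(p)))
np.savez("lid.npz",n=n,c=c,h=h,s=s,eh=np.percentile((Q-c)@h,[1,99]),es=np.percentile((Q-c)@s,[1,99]))
E
```

```text
scene red_case (array([0.50557816, 0.25371391]), np.float64(-0.07886072725109927), [64.76830291748047, 139.05711364746094], 770, np.float64(0.04254779975543965))
scene blue_case (array([ 0.70804913, -0.12584577]), np.float64(1.312921639494197), [49.967586517333984, 50.05393981933594], 191, np.float64(0.03439435859891815))
side red_case (array([0.50087244, 0.24991527]), np.float64(-0.08514059425956066), [62.75837707519531, 146.2917022705078], 649, np.float64(0.040010624670152706))
side blue_case (array([ 0.5627381 , -0.02633607]), np.float64(-0.25243478130004937), [50.520355224609375, 114.2869644165039], 548, np.float64(0.032381074667330034))
plane 1516 2747 [ 0.78966482 -0.183587    0.58542744] [ 0.58788828 -0.27413762  0.10688102] theta 0.9453891331334421
h [ 0.22644799  0.97402326 -0.        ] yaw -0.22842938319140405 s [-0.57021995  0.13256887  0.8107248 ] ext h [-85.9286589   80.63648173] ext s [-59.15894389  58.91844837]
side rim ((547.956787109375, -273.87255859375), (173.5242462158203, 127.95222473144531), 76.324462890625) 723
```

```bash
cat >> h.py <<'E'
from scipy.spatial.transform import Rotation as Ro
def rpy(z,y):
    z=np.array(z,float);z/=np.linalg.norm(z);y=np.array(y,float);y-=z*(z@y);y/=np.linalg.norm(y)
    return Ro.from_matrix(np.c_[np.cross(y,z),y,z]).as_euler("xyz").tolist()
E
cat > lid.py <<'E'
from h import *
import sys
L=np.load("lid.npz"); n,c,h,s=L["n"],L["c"],L["h"],L["s"]
yaw=-.23; ux=np.array([np.cos(yaw),np.sin(yaw),0]); hd=np.array([-np.sin(yaw),np.cos(yaw),0]); Z=np.array([0,0,1.])
H=c+h*L["eh"].mean()+s*(L["es"].mean()-.06)-.016*n; H[2]=.048
print("hinge",H,"case",H-.06*ux)
def pose(th,r=.09,off=0.):
    nn=ux*np.sin(th)+Z*np.cos(th); p=H+r*(-ux*np.cos(th)+Z*np.sin(th))+(.016+off)*nn
    a=.65*th
    return p,rpy(-(ux*np.sin(a)+Z*np.cos(a)),sg*hd)
q0=np.array(monitor.read_q())
th0=.945
for sg in (1,-1):
    a=[kin.inverse_kinematics(*[list(pose(t,off=o)[0]),pose(t,off=o)[1]]) for t,o in ((th0,.03),(.5,0),(0,0))]
    print(sg,[None if x is None else np.round(x,2).tolist() for x in a])
    if all(x is not None for x in a) and 'go' in sys.argv: break
if 'go' in sys.argv:
    manip.gripper_to(0.0)
    p,o=pose(th0,off=.09); manip.movep(p.tolist(),o)
    p,o=pose(th0,off=.02); manip.move_l(p.tolist(),.1,o)
    for t in np.linspace(th0,.03,8):
        p,o=pose(t,off=-.001); 
        r=manip.move_l(p.tolist(),.06,o,max_force=25); print(round(t,2),r,np.round(monitor.read_ft_force(),1))
    p[2]-=.015
    print(manip.move_l(p.tolist(),.02,o,max_force=10),monitor.read_eef_pos(),np.round(monitor.read_ft_force(),1))
    p=np.array(monitor.read_eef_pos()); p[2]+=.17; manip.move_l(p.tolist(),.2)
    print(monitor.read_time_s())
E
python3 lid.py
```

```text
hinge [ 0.60893621 -0.28174765  0.048     ] case [ 0.55051623 -0.268069    0.048     ]
1 [[-0.48, 0.87, 0.9, -0.16, 1.97, -1.84], [-0.53, 0.53, 1.41, -0.1, 1.52, -1.86], [-0.6, 0.3, 1.77, -0.0, 1.08, -1.94]]
-1 [[-0.48, 0.87, 0.9, -0.16, 1.97, 1.3], [-0.53, 0.53, 1.41, -0.1, 1.52, 1.29], [-0.6, 0.3, 1.77, -0.0, 1.08, 1.2]]
```

```bash
sed -i 's/in (1,-1)/in (-1,1)/' lid.py; python3 lid.py go
python3 - <<'E'
from h import *
rgb,d=eyes.get_image("side"); W=cloud("side",d); cv2.imwrite("pics/side1.png",rgb[...,::-1])
rgb,d=eyes.get_image("scene"); Ws=cloud("scene",d)
for cam,w in(("side",W),("scene",Ws)):
    for r in finder.silhouettes("carry_case",cam)[:1]:
        print(cam,r["confidence"],r["uv"],rect(w[r["region"]],.064,.17,.12))
c,dw=eyes.get_calibration("wrist"),None
rgb,d=eyes.get_image("wrist"); cv2.imwrite("pics/wrist1.png",rgb[...,::-1]); Ww=cloud("wrist",d,c)
for r in finder.silhouettes("carry_case","wrist")[:1]:
    print("wrist",r["confidence"],r["uv"],rect(Ww[r["region"]],.064,.17,.12))
E
```

```text
hinge [ 0.60893621 -0.28174765  0.048     ] case [ 0.55051623 -0.268069    0.048     ]
-1 [[-0.48, 0.87, 0.9, -0.16, 1.97, 1.3], [-0.53, 0.53, 1.41, -0.1, 1.52, 1.29], [-0.6, 0.3, 1.77, -0.0, 1.08, 1.2]]
0.94 False [ 0.5 -0.6 -1.4]
0.81 False [-0.6 -0.3 -0.2]
0.68 False [0.1 0.2 0. ]
0.55 False [-0.2  0.2 -0.1]
0.42 False [-0.9  0.1  0.1]
0.29 False [ 0.7 -0.1  0.1]
0.16 False [ 0.9  0.6 -0.5]
0.03 False [ 0.  -0.2  0.1]
True [ 0.52272952 -0.2618466   0.06407907] [-0.8  0.4  6.6]
8.0917
side 0.94 [337.0, 259.7] (array([ 0.54736902, -0.27434512]), np.float64(-0.2374680822899129), [122.5523681640625, 173.2586212158203], 3028, np.float64(0.0626369689854453))
scene 0.8 [231.5, 212.6] (array([ 0.55216278, -0.26975107]), np.float64(-0.22324387259169076), [124.45035552978516, 172.42587280273438], 1690, np.float64(0.06375848895597747))
wrist 0.64 [285.7, 137.6] (array([ 0.54821979, -0.27270889]), np.float64(-0.23209755163565915), [120.33270263671875, 170.9771270751953], 27173, np.float64(0.06417189534460105))
```

View pics/side1.png

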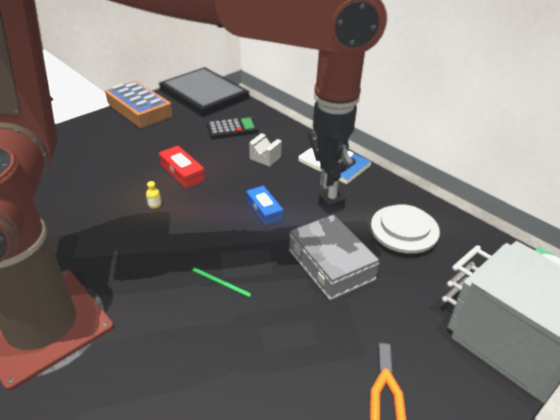

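View pics/wrist1.png

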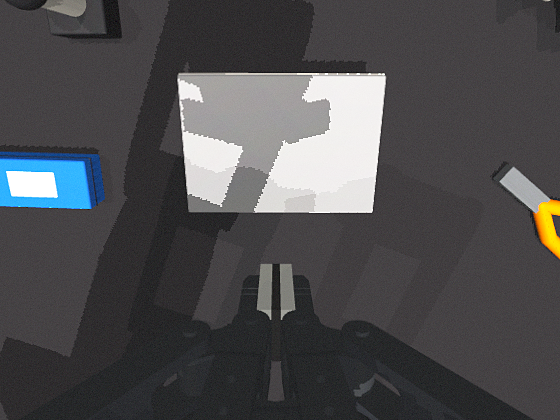

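The lid is shut flat: a level grey slab in both pictures, centred at (286,140) in the wrist view. Next I look at red from above with the wrist camera, in the grasp orientation.

```bash
cat >> h.py <<'E'
def down(yaw,prefer=None):
    "tool down, closing line along case x (either way round): the one with q6 nearest the middle of range"
    return [rpy([0,0,-1],[g*np.cos(yaw),g*np.sin(yaw),0]) for g in (1,-1)]
def best(p,yaw):
    c=[(abs(q[5]),o) for o in down(yaw) for q in [kin.inverse_kinematics(list(p),o)] if q is not None]
    return min(c,key=lambda t:t[0])[1]
def look(n,z,L,w):
    cal=eyes.get_calibration("wrist"); rgb,d=eyes.get_image("wrist"); W=cloud("wrist",d,cal)
    out=None
    for r in finder.silhouettes(n,"wrist"):
        f=rect(W[r["region"]],z,L,w); print(n,r["confidence"],r["uv"],f)
        if out is None and abs(f[2][1]/1000-L)<.01 and abs(f[2][0]/1000-w)<.01: out=f
    return rgb,out
E
python3 - <<'E'
from h import *
manip.gripper_to(.085)
for n,xy,yaw,z,L,w in [("red_case",(.503,.252),-.082,.042,.14,.06)]:
    p=[*xy,.26]; o=best(p,yaw); manip.movep(p,o); print(np.round(monitor.read_q(),2))
    rgb,f=look(n,z,L,w); cv2.imwrite("pics/w_red.png",rgb[...,::-1]); 
print(monitor.read_time_s())
E
```

```text
[ 0.32  0.05  1.66 -0.    1.43  0.41]
red_case 0.87 [275.1, 160.0] (array([0.50208057, 0.2528887 ]), np.float64(-0.08020868623684296), [60.092201232910156, 139.16604614257812], 7814, np.float64(0.042250119695802835))
11.1417
```

View pics/w_red.png

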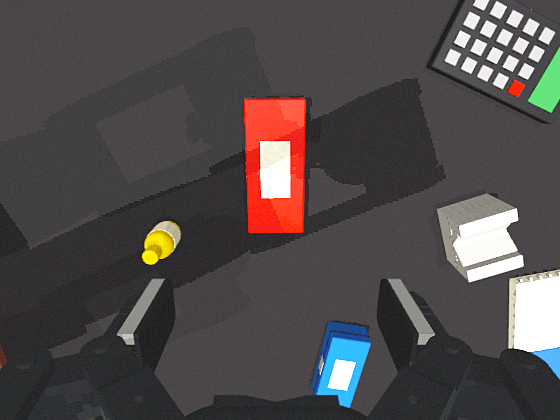

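The red case is cleanly seen at (275,160), and nothing is near either finger. Now I grasp it and place it.

```bash
cat > pp.py <<'E'
from h import *
def pick(xy,yaw,z=.008,zz=.26):
    o=best([*xy,zz],yaw)
    manip.movep([*xy,zz],o)
    manip.move_l([*xy,.075],.2)
    print("contact going down",manip.move_l([*xy,z],.08,max_force=12))
    manip.gripper_to(0.0,60); print("grip",monitor.read_opening(),monitor.read_grasp_force(),monitor.read_eef_pos()[2])
    z=monitor.read_eef_pos()[2]
    manip.move_l([*xy,z+.03],.06); print("lift",monitor.read_opening(),monitor.read_grasp_force(),np.round(monitor.read_ft_force(),1))
    manip.move_l([*xy,zz],.2)
    return z
def place(xy,yaw,zg,zsurf,zz=.26,opening=.08):
    o=best([*xy,zz],yaw); manip.movep([*xy,zz],o)
    manip.move_l([*xy,zg+zsurf+.012],.15)
    print("touch",manip.move_l([*xy,zg+zsurf-.004],.02,max_force=4),monitor.read_eef_pos()[2]-zg-zsurf)
    manip.hold(.2); manip.gripper_to(opening); manip.hold(.2)
    manip.move_l([*xy,zg+zsurf+.08],.1); manip.move_l([*xy,zz],.2)
E
python3 - <<'E'
from pp import *
z=pick((.5021,.2529),-.080)
place((.5487,-.2723),-.232,z,.064)
rgb,f=look("red_case",.106,.14,.06); look("carry_case",.064,.17,.12); cv2.imwrite("pics/w_red2.png",rgb[...,::-1])
xy=(.564,-.025);manip.movep([*xy,.26],best([*xy,.26],-.25)); look("blue_case",.034,.11,.05)
print(monitor.read_time_s())
E
```

```text
contact going down False
grip 0.058971942835823465 67.40492463111877 0.008969347383400227
lift 0.058901874556655756 66.55160307884216 [-0.1  0.9 -5.3]
touch True 1.9803697528839037e-05
red_case 0.75 [276.9, 179.9] (array([ 0.54790161, -0.27247253]), np.float64(-0.23169155272747655), [60.17019271850586, 139.19918823242188], 11133, np.float64(0.10622803085312488))
carry_case 0.82 [316.4, 156.8] (array([ 0.5484906 , -0.27239758]), np.float64(-0.23305362646699757), [120.68739318847656, 168.5384063720703], 10506, np.float64(0.06413948444649425))
carry_case 0.63 [314.4, 153.1] (array([ 0.54850366, -0.27240167]), np.float64(-0.23295295897779256), [120.67283630371094, 168.5286102294922], 10391, np.float64(0.06413972088647368))
carry_case 0.2 [279.7, 177.9] (array([ 0.54603839, -0.27954883]), np.float64(-0.2333095562477543), [69.6104736328125, 152.60342407226562], 27, np.float64(0.063940901827234))
blue_case 0.74 [272.1, 164.2] (array([ 0.56444922, -0.02411429]), np.float64(-0.26304907614066897), [50.375221252441406, 109.42366027832031], 4921, np.float64(0.03422530005057256))
23.2333
```

View pics/w_red2.png

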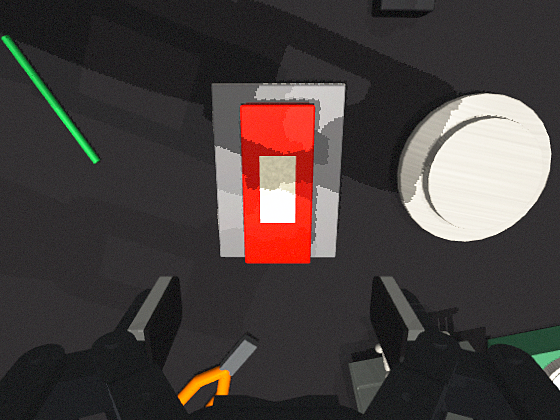

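Red sits squarely on the shut lid at (277,180), within 1 mm. Now blue.

Run:
```python
from pp import *
z=pick((.5644,-.0241),-.263,z=.006)
place((.5482,-.2725),-.232,z,.106,zz=.29,opening=.075)
rgb,f=look("blue_case",.140,.11,.05); look("red_case",.106,.14,.06); cv2.imwrite("pics/w_blue2.png",rgb[...,::-1])
print(monitor.read_time_s())
```

```text
contact going down False
grip 0.048688763074143944 64.23284769058228 0.006915911062993909
lift 0.04871310578281646 63.65576505661011 [-0.3  0.6 -2.3]
touch True -2.1101726966107903e-05
blue_case 0.84 [272.9, 184.0] (array([ 0.54718683, -0.2725365 ]), np.float64(-0.2343228890425293), [50.63521957397461, 110.22747802734375], 7519, np.float64(0.14022266260107358))
blue_case 0.41 [312.8, 147.3] (array([0., 0.]), np.float64(0.0), [0.0, 0.0], 0, np.float64(nan))
red_case 0.61 [287.1, 111.5] (array([ 0.55236133, -0.25322935]), np.float64(-0.22998659699760782), [60.160179138183594, 98.89842224121094], 1554, np.float64(0.10601460466333251))
33.3
  return _methods._mean(a, axis=axis, dtype=dtype,
  ret = um.true_divide(
  ret = ret.dtype.type(ret / rcount)
```

View pics/w_blue2.png

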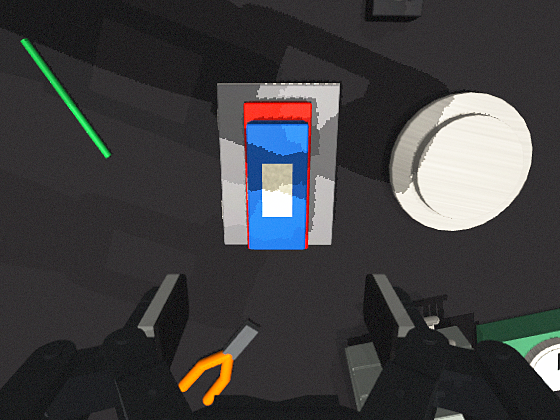

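Blue at (273,184) lies squarely on red, with the fingers clear and the top level at z = 0.140. I'm handing the job in.

```bash
python3 -c "
from h import *
print(manip.job_done())"
```

```text
the job is handed in; nothing more can be done
None
```

The lid is shut, with the red case centred on it and the blue case centred on the red, each about 1 mm off centre, parallel and level by the wrist camera; I handed the job in after about 33 s, and no verdict was returned.

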